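Load the sample changer's carousel and start the run

TASK

Fit the carousel that is loaded with vials onto the sample changer: keeping it upright, lower its hub over the drive shaft (do not let it drop) and, without forcing it, turn it by feel until its slot drops over the drive pin at the foot of the shaft and it sits level, fully home. Then flip the clear guard on the control panel up and over until it stays open by itself, press the start key beneath it all the way down and let go, leaving the guard open. Leave everything else on the bench where it is.

Things in the scene. Friction and masses are not known exactly. Their poses are not given: they have to be found in the camera images.
- carousel_mid (a point): Carousel with twelve capped vials held fast in it (one rigid piece, 0.3 to 0.6 kg), upright on the bench. Point on its axis, 52.5 mm above its underside; z up along the axis. 105 mm tall, 170 mm across. White hub sleeve in the middle, 39 mm across, bore 23 mm, open at both ends. Vials begin 54 mm from the axis and end 69 mm above the underside, so the hub's top 36 mm is free to grip.
- carousel: The same carousel; origin at the centre of its underside. Its foot is four pads with a cross of two slots between them, along its x and y axes, each 10 mm wide, 10 mm deep and open right across. They take the shaft's drive pin at any of four angles a quarter turn apart.
- shaft_top (a point): Centre of the top of the sample changer's upright steel drive shaft; axes are the changer's: z up, x to its rear, -x its front. Shaft diameter 20 mm, the last 8 mm tapering to 11 mm. It rises 85 mm above the seat. With the carousel home, carousel_mid is 32.5 mm below this point.
- seat (a point): Centre of the round aluminium seat flange (76 mm across) at the foot of the shaft; the carousel's underside rests on it. A cross pin through the shaft, 6 mm thick, 40 mm long, top 8 mm above the seat, lies at an unknown angle that varies; off its slots the carousel stops on it, 8 mm high. The slots take it within about 0.1 rad. Gearing holds the shaft still up to 0.6 N m.
- changer: Sample changer, fixed: white housing 260 (x) by 400 mm (y), flat deck 70 mm above the bench. Origin on the bench under its middle; z up, -x is its front. The shaft is 90 mm to +y of the middle, the start key 120 mm to -y. A slim sampling arm, 123 mm above the deck, stands at its rear +y corner, 140 mm from the shaft's axis.
- guard_tab (a point): Point to pinch on the finger tab of the clear guard over the start key. The tab is a bar 14 mm wide (along the changer's y), 8 mm thick, sticking 39 mm out of the guard's front wall towards -x when closed; this point is 15 mm from its free end. Closed, its underside is 28 mm above the deck, with free space below and on both sides.
- guard_hinge (a point): Point on the guard's hinge line, at its rear edge, 6 mm above the deck; axes are the changer's, the hinge runs along y. Closed, guard_tab is 84 mm to -x of it and 26 mm above it. The guard is a clear box 60 mm (x) by 56 mm (y) by 30 mm high, 50 g.
- guard (a joint): Guard angle, rad: 0 closed, 2.0 fully open at its stop, leaning back past upright. The hinge is loose: let go below about 1 rad it falls shut, beyond about 1.5 rad it falls open and stays.
- start_top (a point): Centre of the top face of the round grey start key, 28 mm across, under the guard: 30 mm to -x of the hinge line, 22 mm above the deck when not pressed.
- start (a joint): Travel of the start key, m: 0 released, 0.006 fully down; a spring pushes back with up to 5 N.
- flask: Bystander: conical glass flask with black stopper, 94 mm wide, 140 mm tall; origin under its centre.
- reagent: Bystander: amber jar, 66 mm diameter, 130 mm tall; origin under its centre.
- beaker: Bystander: glass beaker, 68 mm wide, 90 mm tall; origin under its centre.
- tip_box: Bystander: pipette tip box 120 x 82 x 63 mm; origin under its centre.
- wash_bottle: Bystander: wash bottle, 68 mm diameter, 195 mm tall with its spout; origin under its centre.
- small_carousel: Bystander: small empty carousel without vials, 120 mm diameter, 66 mm tall; origin under its centre.

How it is judged (in metres and radians):
On the way, in this order (a step that is already met when the one before it is completed fails the run):
1. the carousel is fully home over the drive pin, level on the shaft's seat (z of carousel_mid in the frame of shaft_top below -0.0295 m and horizontal distance between carousel_mid and shaft_top below 0.004 m and angle between carousel_mid's own z axis and vertical below 0.04 rad), for 0.2 s.
2. the guard is open and stays by itself, untouched (value of joint guard above 1.7 rad and contact force between the fingers and changer below 0.3 N), for 0.2 s.
3. the start key is pressed all the way (all of step 1 and value of joint start above 0.004 m and value of joint guard above 1.6 rad), for 0.05 s.
At the end, for the whole second after the job is handed in: The carousel rests level (0.04 rad) on the seat, within 3 mm of fully home and 4 mm of the shaft axis; the guard stays open beyond 1.7 rad; the start key has been pressed beyond 4 mm and is released; other things are within 30 mm of where they stood, none knocked over (all of step 1 and linear speed of carousel below 0.02 m/s and value of joint guard above 1.7 rad and value of joint start below 0.002 m); the robot touches nothing.
It fails at once if the carousel was tipped more than 0.35 rad (angle between carousel_mid's own z axis and vertical above 0.35 rad).
It fails at once if the carousel was forced down onto the changer (over 50 N) (contact force between carousel and changer above 50 N).
It fails at once if the carousel was let go while still well above the drive pin, and dropped down the shaft (horizontal distance between carousel_mid and shaft_top below 0.03 m and z of carousel_mid in the frame of shaft_top above -0.018 m and contact force between the fingers and carousel below 0.1 N).
It fails at once if the start key was pressed before the carousel was home (value of joint start above 0.004 m and not (z of carousel_mid in the frame of shaft_top below -0.0295 m and horizontal distance between carousel_mid and shaft_top below 0.004 m and angle between carousel_mid's own z axis and vertical below 0.04 rad)).
It fails at once if something else on the bench was moved more than 30 mm or knocked over (distance of any of flask, reagent, beaker, tip_box, wash_bottle, small_carousel from where it was at the start of the episode above 0.03 m or angle between any of flask, reagent, beaker, tip_box, wash_bottle, small_carousel's own z axis and vertical above 0.5 rad).
It also fails if it takes over 72 s, if anything falls off the work surface, if the arm or the gripper's body presses on something with over 40 N, if the wrist force passes 120 N, or if a joint passes its speed limit or range.

ROBOT

A 6-joint arm with a two-finger parallel gripper is mounted at the origin on the work surface. World frame = base frame: x ahead of the robot, y to its left, z up, the work surface at z = 0. Lengths are in mm, angles in rad, forces in N, time in s.
With the tool pointing down it reaches from about 275 to 1000 mm from the base axis. Payload 8.4 kg.
Tool frame: the origin (TCP) lies midway between the tips of the shut fingers; the grasp point (between the pads) lies 19 mm behind it; z points along the fingers, y is the line along which they close (so a half turn about z gives the same grasp; the last joint's range is limited). The gripper opens to 85 mm and grips with 20 to 120 N. Pads are 22 mm wide; open, the fingers measure 114 mm over their backs; the gripper's body (76 mm by 85 mm) begins 54 mm behind the grasp point. The pads swing forward as they close: fully open they stand 13 mm farther back than shut.
Start: joints at [1.112, 0.353, 1.633, -0, 1.155, -0.002], TCP at [275.673, 560.921, 231.281] pointing down, gripper open.
Joint ranges: [-2.63, 2.63], [-0.92, 2.1], [0.06, 2.66], [-1.3, 4.44], [0, 2.69], [-3.02, 3.02]. Speed limits (rad/s): [2.22, 2.22, 2.79, 3.14, 3.14, 3.14].

INTERFACE

Orientations are given as [roll, pitch, yaw] about the fixed x, y, z axes, in that order (R = Rz(yaw) Ry(pitch) Rx(roll)).
In Python, from rig import r gives the robot as it stands.
- The arm moves only by the tool servo_tool, never from a script. Its argument "deltas" is a list of rows, each an object of numbers: "x", "y", "z": the shift along the world's x, y, z in mm; "rx", "ry", "rz": the turn, a rotation vector about the world's x, y, z in rad; "gripper": the gripper's target within -1 to 1 (fully open at 1, half-way at 0, shut at -1). A call has 1 to 10 rows; each row is the pose to reach, as a shift and turn from the pose commanded when the call began; what a row does not reach only later rows make up. A row lasts 1/10 s, in which the tool goes at most 50 mm and 8.59 degrees, less where a joint would pass 70% of its speed; a pose out of reach is approached as far as the arm can. A call with a gripper value outside its range is refused whole. The fingers move at their own pace and stop on an object; "newtons" is the grip in N (left out, the last holds). Time passes only in rows, so rows that repeat a pose let the fingers close. It gives the time, the measured TCP pose, the force, the opening and the grip force at its end, in the units of the state.
- r.sense(): the state, without advancing time (a new reading comes with each control period).
- r.grab_frame(name): name is "scene" or "side" or "wrist"; returns the picture (480x640x3 uint8, blue, green, red); there is no depth.
- r.camera_params(name): a dict with "mtx" (3x3 intrinsics, pixels), "eye" and "orientation" of the camera in the world. Camera axes: x right, y down, z forward; pixel columns grow to the right and rows downward; lengths in mm; the calibration is good to about 2 mm. A picture is of the moment at which its call begins: read the wrist's pose just before it. camera_params takes no time and is no camera call; for the wrist camera it gives the pose at the moment of the call.
- r.sign_off(): hands the job in; it is judged then, once.
Trained networks look in the newest picture that a camera, given by its name, has taken for a name from the list of things; names that differ only in an ending like _2 or _b are one class to them, and where a whole thing is asked for, a point or a joint stands for the part that bears it (a point fixed in the world has none). Each returns a list of dicts, best first, with "conf" (0 to 1); they miss things now and then, are a little off and sometimes report something else, mostly with a low value. They report only what shows in the picture. A call takes as long as a camera call.
- r.recognise(name, camera): "box" ([left, top, width, height] in pixels, round what is visible of it).
The state is a dict: "clock": time; "qpos": joint angles; "qvel": joint speeds; "joint_efforts": joint torques, N m; "eef_pos": TCP position; "tcp_rot": TCP orientation; "contact_force": force on the tool from outside, world axes, zero at the start; "wrist_torque": the same for the moment, N m; "opening": opening from 0.0 (shut) to 1.0 (fully open); "grasp_force": force on a finger pad.
Only numpy, scipy, OpenCV 4.12 (cv2) and the standard library are available. Lean on these libraries where they do the work, as an engineer would, in place of code of your own. Each camera call takes 0.05 s, during which the arm holds its last target. There are 200 camera calls.

## Working session

There is one attempt and no reset: what is moved stays moved. The work goes in short steps, Python scripts to look and compute and a tool call to move; the robot and the scene stay as the last step left them, time stands still between calls to the robot, and variables do not carry over. Pictures are saved under pics/ and viewed, at most 13 in all, crops included, and the job is handed in when it is done.

Besides the shell and the picture viewer there is one more tool, called after "Call:" in YAML: its name, and indented under it one key for each argument. servo_tool: Moves the arm, as the interface text tells. Its arguments: {"type":"object","properties":{"deltas":{"type":"array","items":{"type":"object","properties":{"x":{"type":"number"},"y":{"type":"number"},"z":{"type":"number"},"rx":{"type":"number"},"ry":{"type":"number"},"rz":{"type":"number"},"gripper":{"type":"number"}}}},"newtons":{"type":"number"}},"required":["deltas"]}

```bash
mkdir -p pics; cat > h.py <<'E'
import numpy as np, cv2
from scipy.spatial.transform import Rotation as R
from rig import r
def cam(n):
    p=r.camera_params(n); o=np.array(p["orientation"],float)
    M=o if o.shape==(3,3) else R.from_euler('xyz',o).as_matrix()
    return np.array(p["mtx"]),np.array(p["eye"],float),M
def ray(c,u,v,z):
    K,e,M=c; d=M@np.linalg.solve(K,[u,v,1.]); return e+d*(z-e[2])/d[2]
def proj(c,P):
    K,e,M=c; q=K@(M.T@(np.array(P,float)-e)); return q[:2]/q[2]
def tri(obs):
    A=np.zeros((3,3));b=np.zeros(3)
    for c,u,v in obs:
        K,e,M=c; d=M@np.linalg.solve(K,[u,v,1.]); d/=np.linalg.norm(d)
        Q=np.eye(3)-np.outer(d,d); A+=Q;b+=Q@e
    return np.linalg.solve(A,b)
E
python3 - <<'E'
from h import *
print(r.sense()); 
for n in("scene","side"):
    cv2.imwrite(f"pics/{n}0.png",r.grab_frame(n)); print(n,r.camera_params(n))
    for k in("carousel","changer","shaft_top","guard_tab","start_top","small_carousel","guard_hinge","seat"):
        print(k,[(d["box"],round(d["conf"],2)) for d in r.recognise(k,n)[:2]])
E
```

```text
{'clock': 0.0, 'qpos': array([ 1.11159879e+00,  3.53656747e-01,  1.63413127e+00,  2.67688073e-05,
        1.15520643e+00, -2.34657067e-03]), 'qvel': array([-0.00092327,  0.00077903,  0.00101465,  0.00035187, -0.00120817,
       -0.00037561]), 'joint_efforts': array([-1.46609342e-03, -6.05259275e+01, -3.42057717e+01,  4.74326430e-05,
        9.43038496e-03, -4.84971338e-06]), 'eef_pos': array([275.45361676, 560.49444118, 230.55753923]), 'tcp_rot': array([-3.14019092e+00, -2.77643757e-05,  2.68473084e+00]), 'contact_force': array([-0.03937545, -0.0599728 , -0.42690097]), 'wrist_torque': array([-0.0013732 , -0.03253182,  0.00681654]), 'grasp_force': 0.0, 'opening': 1.0004450938006324}
scene {'mtx': array([[559.05728081,   0.        , 318.19051005],
       [  0.        , 559.05728081, 239.67475251],
       [  0.        ,   0.        ,   1.        ]]), 'eye': array([1058.72391127,  727.16617466, 1332.16518192]), 'orientation': array([-2.51357842,  0.01033459,  2.52348686])}
carousel [([382.1, 299.5, 67.9, 67.7], 0.79), ([251.7, 124.3, 41.1, 36.0], 0.58)]
changer [([219.2, 168.3, 137.5, 13
[... 387 characters left out ...]
': array([[465.14891684,   0.        , 320.29358147],
       [  0.        , 465.14891684, 245.45211735],
       [  0.        ,   0.        ,   1.        ]]), 'eye': array([ 456.56444075, -974.05585163,  864.89555926]), 'orientation': array([-2.21153862, -0.00530233, -0.09941499])}
carousel [([262.9, 187.1, 54.8, 46.2], 0.85), ([369.7, 382.2, 39.2, 48.6], 0.65)]
changer [([274.5, 221.3, 132.5, 156.0], 0.96)]
shaft_top []
guard_tab [([305.7, 309.8, 43.8, 32.0], 0.8), ([368.3, 382.4, 37.3, 47.5], 0.61)]
start_top []
small_carousel [([333.2, 194.8, 34.1, 26.0], 0.78)]
guard_hinge [([274.1, 217.2, 136.2, 165.1], 0.9), ([263.4, 187.4, 54.6, 44.2], 0.63)]
seat [([275.8, 215.8, 131.2, 163.8], 0.58)]
```

```bash
python3 - <<'E'
import cv2
a=cv2.imread("pics/scene0.png")[110:430,170:490];b=cv2.imread("pics/side0.png")[150:450,220:460]
cv2.imwrite("pics/s1.png",cv2.resize(a,(600,600),interpolation=cv2.INTER_CUBIC))
cv2.imwrite("pics/s2.png",cv2.resize(b,(480,600),interpolation=cv2.INTER_CUBIC))
E
```

```text
(no output)
```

View pics/s1.png

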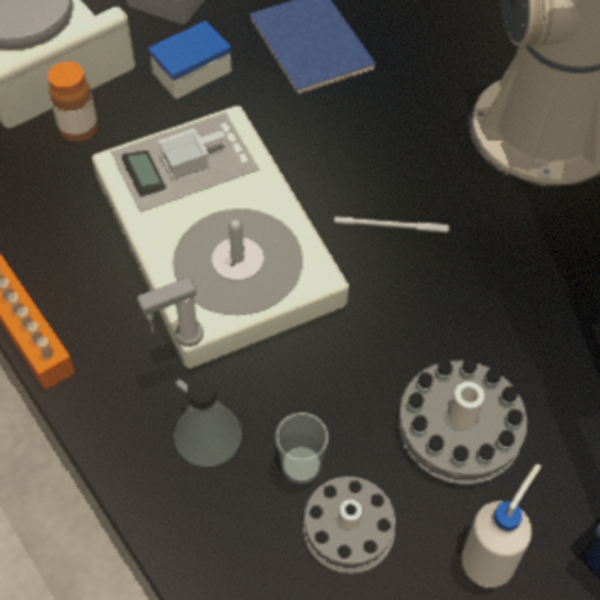

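View pics/s2.png

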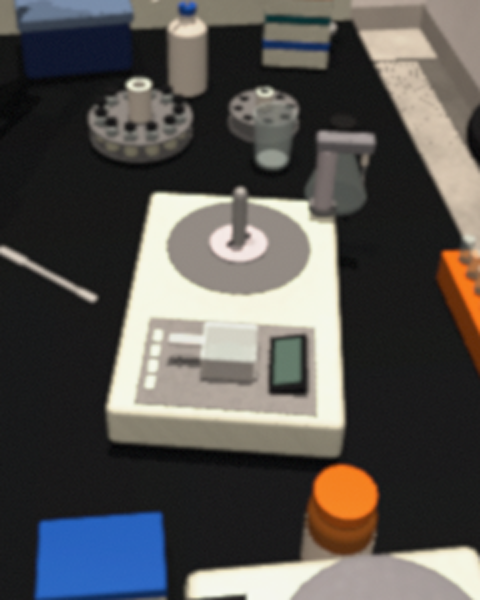

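Scene crop: carousel hub top at (470,390), shaft top at (235,224), tab end at (222,133). Side crop: hub top at (139,85), shaft top at (240,189), tab end at (170,339). The changer's front (-x) faces the robot. The beaker and the small carousel are near the loaded carousel.

```bash
python3 - <<'E'
from h import *
S=cam("scene");D=cam("side")
def a(u,v):return (S,170+u*.53333,110+v*.53333)
def b(u,v):return (D,220+u*.5,150+v*.5)
for n,p,q,z in[("hub",(470,390),(139,85),105),("shaft",(235,224),(240,189),155),("tabend",(222,133),(170,339),102),
  ("FLdeck",(240,107),(113,412),70),("FRcorner",(347,283),(152,194),70),("RLdeck",(94,157),(342,425),70),("rearfar",(188,352),(338,196),70),("beaker",(302,430),(272,108),90),("small",(349,510),(265,93),66)]:
    A,B=a(*p),b(*q)
    print(n,tri([A,B]).round(),ray(*A,z).round(),ray(*B,z).round())
c=cam("wrist");print(c[1],c[2].round(2))
E
```

```text
hub [489. 335. 105.] [486. 335. 105.] [491. 333. 105.]
shaft [605. -35. 161.] [603. -39. 155.] [605. -28. 155.]
tabend [ 500. -233.  103.] [ 499. -234.  102.] [ 500. -232.  102.]
FLdeck [ 429. -295.   62.] [ 428. -289.   70.] [ 432. -304.   70.]
FRcorner [497.  88.  68.] [498.  89.  70.] [497.  85.  70.]
RLdeck [ 676. -340.   65.] [ 677. -336.   70.] [ 676. -345.   70.]
rearfar [753.  53.  74.] [747.  52.  70.] [760.  56.  70.]
beaker [696. 251. 100.] [695. 247.  90.] [698. 268.  90.]
small [703. 360.  62.] [705. 361.  66.] [702. 354.  66.]
[215.18567041 589.65812953 374.38889646] [[ 0.44  0.86  0.24]
 [ 0.9  -0.43 -0.12]
 [ 0.    0.27 -0.96]]
```

Call:
servo_tool:
  deltas:
    - {"x":45,"y":-45,"rz":-0.1,"gripper":1}
    - {"x":90,"y":-90,"rz":-0.2}
    - {"x":135,"y":-135,"rz":-0.3}
    - {"x":170,"y":-180,"rz":-0.4}
    - {"x":200,"y":-215,"z":-10,"rz":-0.45}
    - {"x":213,"y":-226,"z":-20,"rz":-0.5}
    - {"x":213,"y":-226,"z":-30,"rz":-0.5}
    - {"x":213,"y":-226,"z":-30,"rz":-0.5}

```text
invalid input
```

```bash
python3 - <<'E'
from h import *
s=r.sense();print(s["eef_pos"],s["tcp_rot"],s["contact_force"])
c=cam("wrist");f=r.grab_frame("wrist");cv2.imwrite("pics/w1.png",f)
print(proj(c,(489,335,105)),[d for d in r.recognise("carousel_mid","wrist")[:1]])
E
```

```text
[275.67475617 560.92754987 231.30354312] [3.14157888e+00 9.45133973e-06 2.68481221e+00] [0.04684969 0.22802993 0.54704289]
[207.84706142 520.45189496] [{'box': [197.4, 381.6, 81.8, 39.8], 'conf': 0.59}]
```

View pics/w1.png

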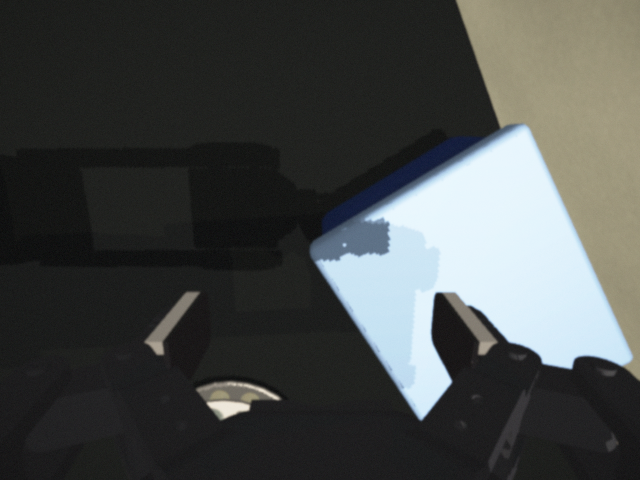

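The picture shows the fingers around row 320 with the tip-box-like bin at right and the carousel rim at the bottom (240,390). The move was refused, so I'll send it again with every key filled in.

Call:
servo_tool:
  deltas:
    - {"x":45,"y":-45,"z":0,"rx":0,"ry":0,"rz":-0.1,"gripper":1}
    - {"x":90,"y":-90,"z":0,"rx":0,"ry":0,"rz":-0.2,"gripper":1}
    - {"x":125,"y":-125,"z":0,"rx":0,"ry":0,"rz":-0.3,"gripper":1}
    - {"x":160,"y":-160,"z":0,"rx":0,"ry":0,"rz":-0.4,"gripper":1}
    - {"x":190,"y":-195,"z":-10,"rx":0,"ry":0,"rz":-0.5,"gripper":1}
    - {"x":213,"y":-226,"z":-20,"rx":0,"ry":0,"rz":-0.5,"gripper":1}
    - {"x":213,"y":-226,"z":-30,"rx":0,"ry":0,"rz":-0.5,"gripper":1}
    - {"x":213,"y":-226,"z":-30,"rx":0,"ry":0,"rz":-0.5,"gripper":1}
  newtons: 40

```text
clock: 1.8
eef_pos: [488.8, 332.9, 199.6]
tcp_rot: [-3.139, 0.0, 2.182]
contact_force: [-0.2, -0.4, -0.3]
opening: 1.002
grasp_force: 0.0
```

```bash
python3 - <<'E'
from h import *
s=r.sense();print(s["eef_pos"],s["tcp_rot"],s["contact_force"])
c=cam("wrist");f=r.grab_frame("wrist");cv2.imwrite("pics/w2.png",f)
print(proj(c,(489,335,105)),[d for d in r.recognise("carousel_mid","wrist")[:1]])
E
```

```text
[488.84144203 332.85643301 199.56662207] [-3.13877422e+00  1.11949808e-05  2.18184769e+00] [-0.18943386 -0.37303676 -0.3414485 ]
[323.50921675 233.37530206] [{'box': [226.6, 104.0, 203.8, 204.4], 'conf': 0.82}]
```

View pics/w2.png

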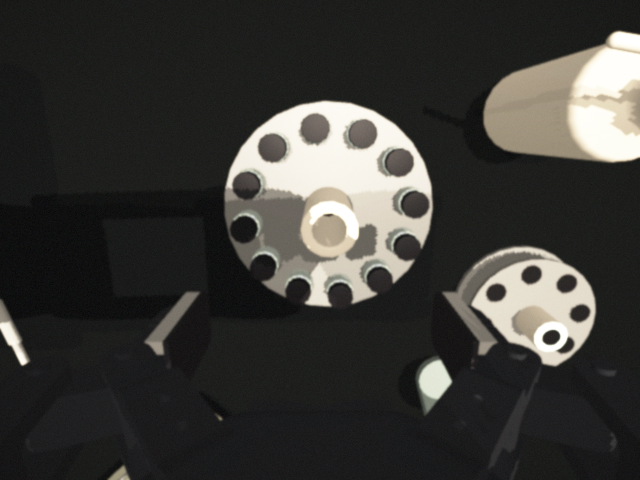

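The wrist view shows the hub's top ring centred at about (330,229), some 6 px from where I predicted it. The small carousel and beaker are at the lower right, clear of the gripper.

```bash
python3 - <<'E'
from h import *
c=cam("wrist");p=ray(c,330,229,105);print(p,p-r.sense()["eef_pos"], r.sense()["qpos"])
E
```

```text
[490.48513865 342.30553311 105.        ] [  2.35581513   6.8891484  -96.11789367] [ 5.99180593e-01  3.33278801e-01  1.73432652e+00  6.56432332e-04
  1.07471983e+00 -1.47360956e-02]
```

Call:
servo_tool:
  deltas:
    - {"x":1,"y":5,"z":-35,"rx":0,"ry":0,"rz":0,"gripper":1}
    - {"x":1,"y":5,"z":-70,"rx":0,"ry":0,"rz":0,"gripper":1}
    - {"x":1,"y":5,"z":-100,"rx":0,"ry":0,"rz":0,"gripper":1}
    - {"x":1,"y":5,"z":-120,"rx":0,"ry":0,"rz":0,"gripper":1}
    - {"x":1,"y":5,"z":-122,"rx":0,"ry":0,"rz":0,"gripper":1}
    - {"x":1,"y":5,"z":-122,"rx":0,"ry":0,"rz":0,"gripper":1}

```text
clock: 2.5
eef_pos: [489.1, 341.3, 79.7]
tcp_rot: [3.142, -0.0, 2.186]
contact_force: [0.7, -0.2, -0.0]
opening: 1.0
grasp_force: 0.0
```

Call:
servo_tool:
  deltas:
    - {"x":0,"y":0,"z":0,"rx":0,"ry":0,"rz":0,"gripper":-1}
    - {"x":0,"y":0,"z":0,"rx":0,"ry":0,"rz":0,"gripper":-1}
    - {"x":0,"y":0,"z":0,"rx":0,"ry":0,"rz":0,"gripper":-1}
    - {"x":0,"y":0,"z":0,"rx":0,"ry":0,"rz":0,"gripper":-1}
    - {"x":0,"y":0,"z":0,"rx":0,"ry":0,"rz":0,"gripper":-1}
    - {"x":0,"y":0,"z":0,"rx":0,"ry":0,"rz":0,"gripper":-1}
    - {"x":0,"y":0,"z":0,"rx":0,"ry":0,"rz":0,"gripper":-1}
    - {"x":0,"y":0,"z":0,"rx":0,"ry":0,"rz":0,"gripper":-1}
  newtons: 50

```text
clock: 3.3
eef_pos: [490.4, 340.4, 80.6]
tcp_rot: [3.14, -0.0, 2.185]
contact_force: [-0.9, 0.4, 7.2]
opening: 0.44
grasp_force: 49.7
```

Call:
servo_tool:
  deltas:
    - {"x":0,"y":0,"z":15,"rx":0,"ry":0,"rz":0,"gripper":-1}
    - {"x":0,"y":0,"z":45,"rx":0,"ry":0,"rz":0,"gripper":-1}
    - {"x":0,"y":0,"z":80,"rx":0,"ry":0,"rz":0,"gripper":-1}
    - {"x":0,"y":0,"z":115,"rx":0,"ry":0,"rz":0,"gripper":-1}
    - {"x":0,"y":-10,"z":150,"rx":0,"ry":0,"rz":0,"gripper":-1}
    - {"x":0,"y":-30,"z":180,"rx":0,"ry":0,"rz":-0.08,"gripper":-1}
    - {"x":0,"y":-60,"z":200,"rx":0,"ry":0,"rz":-0.18,"gripper":-1}
    - {"x":-5,"y":-90,"z":210,"rx":0,"ry":0,"rz":-0.28,"gripper":-1}

```text
clock: 4.1
eef_pos: [485.2, 249.2, 292.1]
tcp_rot: [3.138, -0.0, 1.901]
contact_force: [-0.4, 0.2, -5.1]
opening: 0.432
grasp_force: 51.4
```

Call:
servo_tool:
  deltas:
    - {"x":-5,"y":-35,"z":0,"rx":0,"ry":0,"rz":-0.1,"gripper":-1}
    - {"x":-10,"y":-70,"z":0,"rx":0,"ry":0,"rz":-0.2,"gripper":-1}
    - {"x":-15,"y":-105,"z":0,"rx":0,"ry":0,"rz":-0.3,"gripper":-1}
    - {"x":-20,"y":-140,"z":0,"rx":0,"ry":0,"rz":-0.4,"gripper":-1}
    - {"x":-25,"y":-175,"z":0,"rx":0,"ry":0,"rz":-0.5,"gripper":-1}
    - {"x":-30,"y":-210,"z":0,"rx":0,"ry":0,"rz":-0.6,"gripper":-1}
    - {"x":-35,"y":-240,"z":0,"rx":0,"ry":0,"rz":-0.7,"gripper":-1}
    - {"x":-37,"y":-265,"z":0,"rx":0,"ry":0,"rz":-0.8,"gripper":-1}
    - {"x":-37,"y":-273,"z":0,"rx":0,"ry":0,"rz":-0.8,"gripper":-1}
    - {"x":-37,"y":-273,"z":0,"rx":0,"ry":0,"rz":-0.8,"gripper":-1}

```text
clock: 5.1
eef_pos: [447.3, -23.9, 289.7]
tcp_rot: [3.142, -0.0, 1.104]
contact_force: [-0.2, 0.5, -4.2]
opening: 0.434
grasp_force: 51.5
```

```bash
python3 - <<'E'
from h import *
c=cam("wrist");s=r.sense();f=r.grab_frame("wrist");cv2.imwrite("pics/w3.png",f)
print(s["eef_pos"],s["tcp_rot"],s["contact_force"]);print(c[0].round(1),c[1],proj(c,(604,-35,155)),proj(c,(604,-35,70)))
import pickle;pickle.dump(c,open("c3.pkl","wb"))
c2=cam("wrist");print(c2[1])
E
```

```text
[447.28262705 -23.86144164 289.67435844] [ 3.14154387e+00 -8.66499376e-05  1.10433835e+00] [-0.19418709  0.47506619 -4.20701492]
[[371.5   0.  320.5]
 [  0.  371.5 234.3]
 [  0.    0.    1. ]] [477.69908842  35.37118268 432.79745318] [519.76802048 140.468411  ] [473.30383939 138.51083733]
[477.83119341  36.14220003 432.7268122 ]
```

View pics/w3.png

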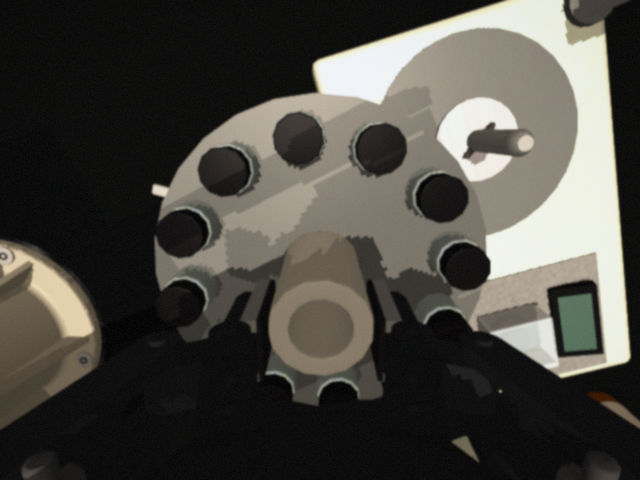

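The wrist view shows the shaft top at (526,142) and the drive pin's ends near (490,125) and (468,155). The held hub's top ring is at (321,328).

```bash
python3 - <<'E'
from h import *;import pickle
c=pickle.load(open("c3.pkl","rb"));t=np.array([447.3,-23.9,289.7])
print("shaft",ray(c,526,142,155),"seatc(disc)",ray(c,478,139,70))
a=ray(c,490,125,75);b=ray(c,468,155,75);d=b-a;print("pin",a,b,np.degrees(np.arctan2(d[1],d[0])),(a+b)/2)
h=ray(c,321,328,t[2]-79.5+105);print("hub",h-t)
g=cv2.cvtColor(cv2.imread("pics/w3.png"),cv2.COLOR_BGR2GRAY)
for u,v in[(224,170),(298,138),(381,148),(441,196),(464,265),(182,233),(181,302)]:
    q=ray(c,u,v,t[2]-79.5+69)-h;print(np.hypot(*q[:2]).round(1),np.degrees(np.arctan2(q[1],q[0]))%30)
E
```

```text
shaft [607.68908564 -38.07149307 155.        ] seatc(disc) [607.80760411 -37.42545639  70.        ]
pin [620.30666619 -29.59832359  75.        ] [592.46589506 -45.96471615  75.        ] -149.55055994309225 [606.38628063 -37.78151987  75.        ]
hub [ 0.4834925  -0.29163054 25.5       ]
65.2 10.720268483978245
65.0 11.324692919338759
65.1 11.3825184911476
64.7 12.478798279630702
63.6 12.615127079752323
64.5 10.451775691419215
63.6 9.812849999947986
```

Call:
servo_tool:
  deltas:
    - {"x":35,"y":-3,"z":0,"rx":0,"ry":0,"rz":0.1,"gripper":-1}
    - {"x":70,"y":-6,"z":0,"rx":0,"ry":0,"rz":0.2,"gripper":-1}
    - {"x":105,"y":-10,"z":0,"rx":0,"ry":0,"rz":0.3,"gripper":-1}
    - {"x":140,"y":-14,"z":0,"rx":0,"ry":0,"rz":0.33,"gripper":-1}
    - {"x":155,"y":-15,"z":0,"rx":0,"ry":0,"rz":0.33,"gripper":-1}
    - {"x":159,"y":-15,"z":-10,"rx":0,"ry":0,"rz":0.33,"gripper":-1}
    - {"x":159,"y":-15,"z":-30,"rx":0,"ry":0,"rz":0.33,"gripper":-1}
    - {"x":159,"y":-15,"z":-45,"rx":0,"ry":0,"rz":0.33,"gripper":-1}
    - {"x":159,"y":-15,"z":-45,"rx":0,"ry":0,"rz":0.33,"gripper":-1}

```text
clock: 6.05
eef_pos: [604.2, -37.3, 241.3]
tcp_rot: [-3.136, 0.0, 1.436]
contact_force: [-0.6, -0.1, -4.2]
opening: 0.435
grasp_force: 52.1
```

```bash
python3 - <<'E'
from h import *
s=r.sense();print(s["eef_pos"],s["tcp_rot"],s["contact_force"],s["wrist_torque"])
a=r.grab_frame("scene");b=r.grab_frame("side")
cv2.imwrite("pics/a.png",a);cv2.imwrite("pics/b.png",b)
# predicted hub axis / shaft positions
S=cam("scene");D=cam("side");t=s["eef_pos"]
for n,c in(("S",S),("D",D)): print(n,proj(c,(607.5,-38,155)),proj(c,t-[0,0,79.5]))
A=cv2.resize(a[120:320,200:400],(400,400),interpolation=3);B=cv2.resize(b[180:300,270:390],(400,400),interpolation=3)
cv2.imwrite("pics/ab.png",np.hstack([A,B]))
E
```

```text
[604.16212735 -37.25444732 241.25602625] [-3.13594845e+00  2.65834524e-04  1.43576766e+00] [-0.62727048 -0.05763305 -4.23755123] [-0.00640835  0.05601617 -0.03341887]
S [294.0919751  230.51170795] [295.18811583 228.5551597 ]
D [341.3333299 246.8543923] [340.07484876 244.62054447]
```

View pics/ab.png

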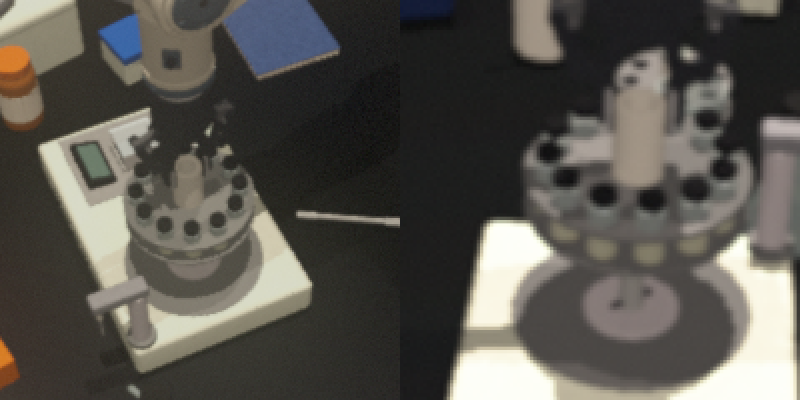

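Both views show the carousel upright and centred over the shaft, with its underside just above the shaft top.

Call:
servo_tool:
  deltas:
    - {"x":0,"y":0,"z":0,"rx":0,"ry":0,"rz":0,"gripper":-1}
    - {"x":0,"y":0,"z":-4,"rx":0,"ry":0,"rz":0,"gripper":-1}
    - {"x":0,"y":0,"z":-8,"rx":0,"ry":0,"rz":0,"gripper":-1}
    - {"x":0,"y":0,"z":-12,"rx":0,"ry":0,"rz":0,"gripper":-1}
    - {"x":0,"y":0,"z":-16,"rx":0,"ry":0,"rz":0,"gripper":-1}
    - {"x":0,"y":0,"z":-20,"rx":0,"ry":0,"rz":0,"gripper":-1}
    - {"x":0,"y":0,"z":-20,"rx":0,"ry":0,"rz":0,"gripper":-1}

```text
clock: 6.85
eef_pos: [605.9, -37.7, 223.4]
tcp_rot: [-3.139, -0.001, 1.435]
contact_force: [-2.3, 1.6, -4.3]
opening: 0.435
grasp_force: 52.1
```

Call:
servo_tool:
  deltas:
    - {"x":-1,"y":1,"z":0,"rx":0,"ry":0,"rz":0,"gripper":-1}
    - {"x":-1,"y":1,"z":-10,"rx":0,"ry":0,"rz":0,"gripper":-1}
    - {"x":-1,"y":1,"z":-20,"rx":0,"ry":0,"rz":0,"gripper":-1}
    - {"x":-1,"y":1,"z":-30,"rx":0,"ry":0,"rz":0,"gripper":-1}
    - {"x":-1,"y":1,"z":-40,"rx":0,"ry":0,"rz":0,"gripper":-1}
    - {"x":-1,"y":1,"z":-50,"rx":0,"ry":0,"rz":0,"gripper":-1}
    - {"x":-1,"y":1,"z":-50,"rx":0,"ry":0,"rz":0,"gripper":-1}
    - {"x":-1,"y":1,"z":-50,"rx":0,"ry":0,"rz":0,"gripper":-1}

```text
clock: 7.65
eef_pos: [605.0, -37.0, 173.3]
tcp_rot: [-3.14, 0.0, 1.435]
contact_force: [-4.2, 2.6, -7.3]
opening: 0.434
grasp_force: 51.9
```

Call:
servo_tool:
  deltas:
    - {"x":-1.5,"y":1,"z":0,"rx":0,"ry":0,"rz":0,"gripper":-1}
    - {"x":-1.5,"y":1,"z":-4,"rx":0,"ry":0,"rz":0,"gripper":-1}
    - {"x":-1.5,"y":1,"z":-8,"rx":0,"ry":0,"rz":0,"gripper":-1}
    - {"x":-1.5,"y":1,"z":-8,"rx":0,"ry":0,"rz":0,"gripper":-1}

```text
clock: 8.05
eef_pos: [604.3, -36.3, 166.0]
tcp_rot: [3.141, 0.0, 1.435]
contact_force: [1.0, -0.8, -4.8]
opening: 0.431
grasp_force: 52.1
```

Free again. I'll lower slowly onto the pin.

Call:
servo_tool:
  deltas:
    - {"x":0,"y":0,"z":-2,"rx":0,"ry":0,"rz":0,"gripper":-1}
    - {"x":0,"y":0,"z":-4,"rx":0,"ry":0,"rz":0,"gripper":-1}
    - {"x":0,"y":0,"z":-6,"rx":0,"ry":0,"rz":0,"gripper":-1}
    - {"x":0,"y":0,"z":-7,"rx":0,"ry":0,"rz":0,"gripper":-1}
    - {"x":0,"y":0,"z":-7,"rx":0,"ry":0,"rz":0,"gripper":-1}

```text
clock: 8.55
eef_pos: [605.8, -35.7, 163.1]
tcp_rot: [3.138, -0.001, 1.434]
contact_force: [-6.5, 2.9, 25.9]
opening: 0.429
grasp_force: 54.7
```

Call:
servo_tool:
  deltas:
    - {"x":0,"y":0,"z":2,"rx":0,"ry":0,"rz":0,"gripper":-1}
    - {"x":-0.5,"y":0,"z":2,"rx":0,"ry":0,"rz":-0.04,"gripper":-1}
    - {"x":-0.5,"y":0,"z":2,"rx":0,"ry":0,"rz":-0.08,"gripper":-1}
    - {"x":-0.5,"y":0,"z":2,"rx":0,"ry":0,"rz":-0.12,"gripper":-1}
    - {"x":-0.5,"y":0,"z":2,"rx":0,"ry":0,"rz":-0.12,"gripper":-1}

```text
clock: 9.05
eef_pos: [605.0, -36.1, 163.2]
tcp_rot: [3.139, -0.001, 1.313]
contact_force: [-1.7, 1.5, 7.7]
opening: 0.435
grasp_force: 53.3
```

```bash
python3 -c "
from h import *
s=r.sense();print(s['eef_pos'],s['wrist_torque'],s['contact_force'])"
```

```text
[604.96586254 -36.107753   163.20227774] [0.20224239 0.66723645 0.02866121] [-1.68519523  1.4909363   7.71456915]
```

Call:
servo_tool:
  deltas:
    - {"x":0,"y":0,"z":0,"rx":0,"ry":0,"rz":-0.05,"gripper":-1}
    - {"x":0,"y":0,"z":0,"rx":0,"ry":0,"rz":-0.1,"gripper":-1}
    - {"x":0,"y":0,"z":0,"rx":0,"ry":0,"rz":-0.14,"gripper":-1}
    - {"x":0,"y":0,"z":0,"rx":0,"ry":0,"rz":-0.14,"gripper":-1}

```text
clock: 9.45
eef_pos: [603.8, -36.2, 161.3]
tcp_rot: [3.141, 0.0, 1.174]
contact_force: [0.3, -0.6, -4.6]
opening: 0.438
grasp_force: 52.2
```

Call:
servo_tool:
  deltas:
    - {"x":0,"y":0,"z":0,"rx":0,"ry":0,"rz":-0.05,"gripper":-1}
    - {"x":0,"y":0,"z":0,"rx":0,"ry":0,"rz":-0.1,"gripper":-1}
    - {"x":0,"y":0,"z":0,"rx":0,"ry":0,"rz":-0.13,"gripper":-1}
    - {"x":0,"y":0,"z":0,"rx":0,"ry":0,"rz":-0.13,"gripper":-1}

```text
clock: 9.85
eef_pos: [603.7, -36.1, 161.3]
tcp_rot: [3.141, 0.0, 1.045]
contact_force: [-1.1, 0.5, -4.5]
opening: 0.436
grasp_force: 52.2
```

The carousel dropped free at yaw 1.17. I'll turn back there and lower it.

Call:
servo_tool:
  deltas:
    - {"x":0,"y":0,"z":0,"rx":0,"ry":0,"rz":0.06,"gripper":-1}
    - {"x":0,"y":0,"z":0,"rx":0,"ry":0,"rz":0.11,"gripper":-1}
    - {"x":0,"y":0,"z":-1.5,"rx":0,"ry":0,"rz":0.11,"gripper":-1}
    - {"x":0,"y":0,"z":-2.5,"rx":0,"ry":0,"rz":0.11,"gripper":-1}
    - {"x":0,"y":0,"z":-2.5,"rx":0,"ry":0,"rz":0.11,"gripper":-1}

```text
clock: 10.35
eef_pos: [603.5, -36.1, 158.5]
tcp_rot: [-3.141, 0.0, 1.154]
contact_force: [0.3, 0.2, -4.6]
opening: 0.431
grasp_force: 52.2
```

```bash
python3 -c "
from h import *
s=r.sense();print(s['eef_pos'],s['wrist_torque'],s['contact_force'])"
```

```text
[603.53036644 -36.08814071 158.50307734] [-0.01375136  0.05099425  0.00031938] [ 0.33295612  0.16240346 -4.60476128]
```

Contact was at 163 and it is now at 158.5 and free, so it is in the slot. I'll lower to the seat at about 155.

Call:
servo_tool:
  deltas:
    - {"x":0,"y":0,"z":-1,"rx":0,"ry":0,"rz":0,"gripper":-1}
    - {"x":0,"y":0,"z":-2,"rx":0,"ry":0,"rz":0,"gripper":-1}
    - {"x":0,"y":0,"z":-3,"rx":0,"ry":0,"rz":0,"gripper":-1}
    - {"x":0,"y":0,"z":-4,"rx":0,"ry":0,"rz":0,"gripper":-1}
    - {"x":0,"y":0,"z":-4,"rx":0,"ry":0,"rz":0,"gripper":-1}

```text
clock: 10.85
eef_pos: [604.0, -36.0, 156.6]
tcp_rot: [3.141, -0.001, 1.155]
contact_force: [-5.9, -0.2, 12.5]
opening: 0.437
grasp_force: 53.8
```

Call:
servo_tool:
  deltas:
    - {"x":-1,"y":0,"z":0,"rx":0,"ry":0,"rz":0.03,"gripper":-1}
    - {"x":-1,"y":0,"z":0,"rx":0,"ry":0,"rz":-0.03,"gripper":-1}
    - {"x":-1,"y":0,"z":-0.5,"rx":0,"ry":0,"rz":0.02,"gripper":-1}
    - {"x":-1,"y":0,"z":-0.5,"rx":0,"ry":0,"rz":0,"gripper":-1}
    - {"x":-1,"y":0,"z":-0.5,"rx":0,"ry":0,"rz":0,"gripper":-1}

```text
clock: 11.35
eef_pos: [604.4, -36.2, 156.6]
tcp_rot: [3.138, -0.001, 1.154]
contact_force: [-2.5, 0.2, 10.2]
opening: 0.436
grasp_force: 54.0
```

```bash
python3 -c "
from h import *
s=r.sense();print(s['eef_pos'],s['wrist_torque'],s['contact_force'],s['tcp_rot'])
a=r.grab_frame('scene');b=r.grab_frame('side')
A=cv2.resize(a[140:300,220:380],(400,400),interpolation=3);B=cv2.resize(b[190:290,280:380],(400,400),interpolation=3)
cv2.imwrite('pics/ab2.png',np.hstack([A,B]))"
```

```text
[604.40536296 -36.18079116 156.57731036] [0.08705964 0.45060934 0.14276254] [-2.48104709  0.16108207 10.17957838] [ 3.13774781e+00 -1.36690208e-03  1.15436616e+00]
```

View pics/ab2.png

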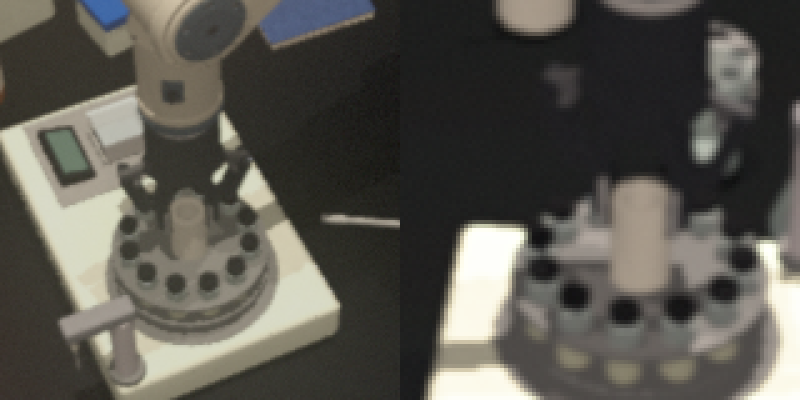

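The carousel looks level and down on the seat in both views. Releasing is allowed at this height, so I'll release and check from above.

Call:
servo_tool:
  deltas:
    - {"x":-1,"y":0,"z":0.5,"rx":0,"ry":0,"rz":0,"gripper":-0.1}
    - {"x":-1,"y":0,"z":1,"rx":0,"ry":0,"rz":0,"gripper":0.2}
    - {"x":-1,"y":0,"z":2,"rx":0,"ry":0,"rz":0,"gripper":1}
    - {"x":-1,"y":0,"z":3,"rx":0,"ry":0,"rz":0,"gripper":1}
    - {"x":-1,"y":0,"z":4,"rx":0,"ry":0,"rz":0,"gripper":1}
    - {"x":-1,"y":0,"z":40,"rx":0,"ry":0,"rz":0,"gripper":1}
    - {"x":-1,"y":0,"z":80,"rx":0,"ry":0,"rz":0,"gripper":1}
    - {"x":-1,"y":0,"z":100,"rx":0,"ry":0,"rz":0,"gripper":1}
    - {"x":-1,"y":0,"z":100,"rx":0,"ry":0,"rz":0,"gripper":1}
    - {"x":-1,"y":0,"z":100,"rx":0,"ry":0,"rz":0,"gripper":1}

```text
clock: 12.45
eef_pos: [601.5, -36.1, 254.1]
tcp_rot: [3.142, -0.0, 1.155]
contact_force: [-0.4, 0.4, -0.1]
opening: 1.004
grasp_force: 0.0
```

```bash
python3 -c "
from h import *;import pickle
c=cam('wrist');s=r.sense();pickle.dump(c,open('c4.pkl','wb'));f=r.grab_frame('wrist');cv2.imwrite('pics/w4.png',f)
print(s['eef_pos'],s['contact_force'],c[1])
for z in(155,160,180): print(z,proj(c,(604,-36.5,z)))"
```

```text
[601.48142916 -36.07299048 254.0513332 ] [-0.35011828  0.44319779 -0.13836994] [628.82840365  24.64509344 397.13503839]
155 [323.64684753 233.31812408]
160 [323.70715434 235.30142999]
180 [323.97401273 244.07758379]
```

View pics/w4.png

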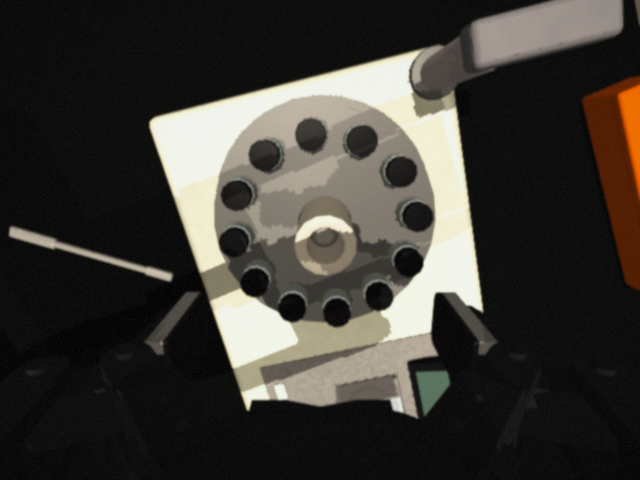

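The carousel sits in place with the shaft inside the bore; its hub ring is centred near (326,245). The guard and panel are just visible at the bottom. Next I'll go over the tab.

Call:
servo_tool:
  deltas:
    - {"x":-15,"y":-30,"z":0,"rx":0,"ry":0,"rz":-0.14,"gripper":1}
    - {"x":-30,"y":-60,"z":0,"rx":0,"ry":0,"rz":-0.28,"gripper":1}
    - {"x":-45,"y":-100,"z":0,"rx":0,"ry":0,"rz":-0.42,"gripper":1}
    - {"x":-60,"y":-140,"z":0,"rx":0,"ry":0,"rz":-0.56,"gripper":1}
    - {"x":-80,"y":-170,"z":-15,"rx":0,"ry":0,"rz":-0.7,"gripper":1}
    - {"x":-88,"y":-200,"z":-30,"rx":0,"ry":0,"rz":-0.84,"gripper":1}
    - {"x":-88,"y":-200,"z":-50,"rx":0,"ry":0,"rz":-0.98,"gripper":1}
    - {"x":-88,"y":-200,"z":-64,"rx":0,"ry":0,"rz":-1.12,"gripper":1}
    - {"x":-88,"y":-200,"z":-64,"rx":0,"ry":0,"rz":-1.26,"gripper":1}
    - {"x":-88,"y":-200,"z":-64,"rx":0,"ry":0,"rz":-1.33,"gripper":1}

```text
clock: 13.5
eef_pos: [512.1, -235.6, 187.7]
tcp_rot: [-3.14, 0.004, -0.181]
contact_force: [-0.3, -0.7, 0.8]
opening: 1.001
grasp_force: 0.0
```

Call:
servo_tool:
  deltas:
    - {"x":0,"y":0,"z":0,"rx":0,"ry":0,"rz":0,"gripper":1}
    - {"x":0,"y":0,"z":0,"rx":0,"ry":0,"rz":0,"gripper":1}

```text
clock: 13.7
eef_pos: [513.0, -235.8, 189.2]
tcp_rot: [-3.141, 0.002, -0.173]
contact_force: [1.5, -0.6, 1.0]
opening: 1.0
grasp_force: 0.0
```

```bash
python3 -c "
from h import *;import pickle
c=cam('wrist');s=r.sense();pickle.dump(c,open('c5.pkl','wb'));f=r.grab_frame('wrist');cv2.imwrite('pics/w5.png',f)
print(s['eef_pos'],s['tcp_rot'],s['qpos'],c[1])
print(proj(c,(500,-233,102)),proj(c,(515,-236,102)),[(d['box'],d['conf']) for d in r.recognise('guard_tab','wrist')[:2]])"
```

```text
[ 513.04842084 -235.80088174  189.19546357] [-3.14114758e+00  1.83785834e-03 -1.72846669e-01] [-4.33444866e-01  3.05816667e-01  1.80379388e+00 -5.06113165e-05
  1.03387259e+00  1.31022447e+00] [ 579.88078315 -248.54373928  332.158382  ]
[318.96325109 259.66663163] [319.48786141 237.24731206] [([267.6, 100.4, 101.2, 164.7], 0.68)]
```

View pics/w5.png

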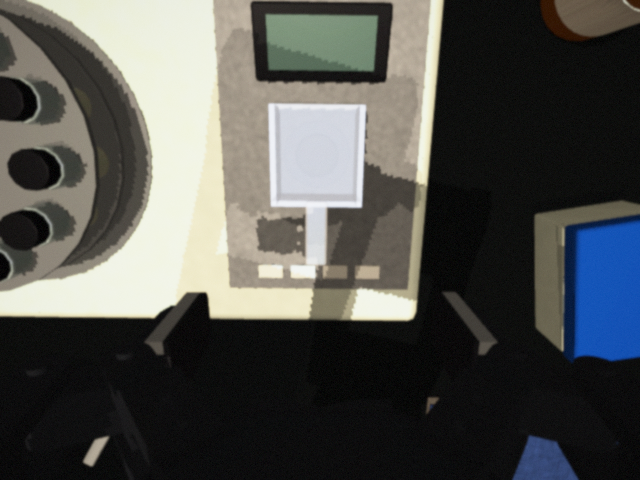

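The view shows the tab running from the guard wall at (316,207) to its end at (316,265). It is aligned with the image column, and the key is at about (317,155).

```bash
python3 -c "
from h import *;import pickle
c=pickle.load(open('c5.pkl','rb'))
e=ray(c,316,265,104);w=ray(c,316,207,104);g=ray(c,316,103,100);k=ray(c,317,155,92)
x=np.array([np.cos(-.173),np.sin(-.173)])
print(e,w,g,k,[(v[:2]-e[:2])@x for v in (w,g,k)])
tp=e[:2]+15*x;print('tab',tp,'hinge',tp+84*x,'key',tp+54*x)
"
```

```text
[ 497.4011457  -230.58783322  104.        ] [ 535.30236659 -237.38397546  104.        ] [ 596.02776697 -248.21725516  100.        ] [ 565.83179861 -243.3353401    92.        ] [np.float64(38.505337866705815), np.float64(100.1890999275205), np.float64(69.6035085161753)]
tab [ 512.17723748 -233.16990828] hinge [ 594.92335147 -247.62952864] key [ 565.3711679  -242.46537851]
```

Call:
servo_tool:
  deltas:
    - {"x":-2.5,"y":3,"z":-30,"rx":0,"ry":0,"rz":0,"gripper":0.3}
    - {"x":-2.5,"y":3,"z":-60,"rx":0,"ry":0,"rz":0,"gripper":0.3}
    - {"x":-2.5,"y":3,"z":-90,"rx":0,"ry":0,"rz":0,"gripper":0.3}
    - {"x":-2.5,"y":3,"z":-102,"rx":0,"ry":0,"rz":0,"gripper":0.3}
    - {"x":-2.5,"y":3,"z":-102,"rx":0,"ry":0,"rz":0,"gripper":0.3}
  newtons: 20

```text
clock: 14.3
eef_pos: [510.1, -232.5, 86.8]
tcp_rot: [-3.141, 0.003, -0.174]
contact_force: [0.3, 0.5, 0.1]
opening: 0.653
grasp_force: 0.0
```

Call:
servo_tool:
  deltas:
    - {"x":0,"y":0,"z":0,"rx":0,"ry":0,"rz":0,"gripper":-1}
    - {"x":0,"y":0,"z":0,"rx":0,"ry":0,"rz":0,"gripper":-1}
    - {"x":0,"y":0,"z":0,"rx":0,"ry":0,"rz":0,"gripper":-1}
    - {"x":0,"y":0,"z":0,"rx":0,"ry":0,"rz":0,"gripper":-1}
    - {"x":0,"y":0,"z":0,"rx":0,"ry":0,"rz":0,"gripper":-1}
    - {"x":0,"y":0,"z":0,"rx":0,"ry":0,"rz":0,"gripper":-1}

```text
clock: 14.9
eef_pos: [512.2, -232.7, 89.7]
tcp_rot: [-3.141, -0.002, -0.176]
contact_force: [0.2, 4.6, 4.2]
opening: 0.158
grasp_force: 23.0
```

```bash
python3 -c "
from h import *
x=np.array([np.cos(-.173),np.sin(-.173)]);R0=np.hypot(84,26);p=np.arctan2(26,84)
for t in np.arange(0,1.81,.1):
    d=84-R0*np.cos(p+t);print(round(t,1),(d*x).round(1),round(R0*np.sin(p+t)-26,1))"
```

```text
0.0 [ 0. -0.] -0.0
0.1 [ 3.  -0.5] 8.3
0.2 [ 6.7 -1.2] 16.2
0.3 [11.3 -2. ] 23.7
0.4 [16.5 -2.9] 30.7
0.5 [22.4 -3.9] 37.1
0.6 [28.9 -5.1] 42.9
0.7 [36.  -6.3] 48.0
0.8 [43.5 -7.6] 52.4
0.9 [51.4 -9. ] 56.0
1.0 [ 59.6 -10.4] 58.7
1.1 [ 68.  -11.9] 60.7
1.2 [ 76.6 -13.4] 61.7
1.3 [ 85.3 -14.9] 61.9
1.4 [ 93.9 -16.4] 61.2
1.5 [102.4 -17.9] 59.6
1.6 [110.8 -19.4] 57.2
1.7 [118.8 -20.8] 53.9
1.8 [126.5 -22.1] 49.9
```

Call:
servo_tool:
  deltas:
    - {"x":3,"y":0,"z":8,"rx":0,"ry":0,"rz":0,"gripper":-1}
    - {"x":6.7,"y":-0.7,"z":16,"rx":0,"ry":0,"rz":0,"gripper":-1}
    - {"x":11.3,"y":-1.5,"z":23.7,"rx":0,"ry":0,"rz":0,"gripper":-1}
    - {"x":16.5,"y":-2.4,"z":30.7,"rx":0,"ry":0,"rz":0,"gripper":-1}
    - {"x":22.4,"y":-3.4,"z":37,"rx":0,"ry":0,"rz":0,"gripper":-1}
    - {"x":29,"y":-4.6,"z":43,"rx":0,"ry":0,"rz":0,"gripper":-1}
    - {"x":36,"y":-5.8,"z":48,"rx":0,"ry":0,"rz":0,"gripper":-1}
    - {"x":43.5,"y":-7,"z":52.4,"rx":0,"ry":0,"rz":0,"gripper":-1}

```text
clock: 15.7
eef_pos: [554.9, -240.4, 141.0]
tcp_rot: [3.141, 0.001, -0.175]
contact_force: [-1.4, -0.6, -2.8]
opening: 0.154
grasp_force: 22.4
```

Small forces and the grip is holding. I'll continue to about 1.7.

Call:
servo_tool:
  deltas:
    - {"x":8,"y":-1.4,"z":3.6,"rx":0,"ry":0,"rz":0,"gripper":-1}
    - {"x":16,"y":-2.8,"z":6.3,"rx":0,"ry":0,"rz":0,"gripper":-1}
    - {"x":24.5,"y":-4.3,"z":8.3,"rx":0,"ry":0,"rz":0,"gripper":-1}
    - {"x":33,"y":-5.8,"z":9.3,"rx":0,"ry":0,"rz":0,"gripper":-1}
    - {"x":42,"y":-7.3,"z":9.5,"rx":0,"ry":0,"rz":0,"gripper":-1}
    - {"x":50.4,"y":-8.8,"z":8.8,"rx":0,"ry":0,"rz":0,"gripper":-1}
    - {"x":59,"y":-10.3,"z":7.2,"rx":0,"ry":0,"rz":0,"gripper":-1}
    - {"x":67.3,"y":-11.8,"z":4.8,"rx":0,"ry":0,"rz":0,"gripper":-1}
    - {"x":74,"y":-13,"z":2.2,"rx":0,"ry":0,"rz":0,"gripper":-1}
    - {"x":74,"y":-13,"z":2.2,"rx":0,"ry":0,"rz":0,"gripper":-1}

```text
clock: 16.7
eef_pos: [630.8, -254.2, 143.4]
tcp_rot: [3.14, -0.003, -0.175]
contact_force: [-1.4, -5.2, 4.4]
opening: 0.157
grasp_force: 26.4
```

Call:
servo_tool:
  deltas:
    - {"x":0,"y":0,"z":0,"rx":0,"ry":0,"rz":0,"gripper":0.5}
    - {"x":0,"y":0,"z":0,"rx":0,"ry":0,"rz":0,"gripper":0.5}
    - {"x":0,"y":0,"z":0,"rx":0,"ry":0,"rz":0,"gripper":0.5}
    - {"x":0,"y":0,"z":20,"rx":0,"ry":0,"rz":0,"gripper":0.5}
    - {"x":0,"y":0,"z":60,"rx":0,"ry":0,"rz":0,"gripper":0}
    - {"x":-40,"y":7,"z":80,"rx":0,"ry":0,"rz":0,"gripper":-1}
    - {"x":-80,"y":14,"z":80,"rx":0,"ry":0,"rz":0,"gripper":-1}
    - {"x":-105,"y":18,"z":70,"rx":0,"ry":0,"rz":0,"gripper":-1}
    - {"x":-105,"y":18,"z":70,"rx":0,"ry":0,"rz":0,"gripper":-1}
    - {"x":-105,"y":18,"z":70,"rx":0,"ry":0,"rz":0,"gripper":-1}

```text
clock: 17.7
eef_pos: [523.9, -235.0, 213.3]
tcp_rot: [-3.141, -0.001, -0.176]
contact_force: [0.0, 0.1, 0.1]
opening: -0.004
grasp_force: 0.0
```

```bash
python3 -c "
from h import *;import pickle
c=cam('wrist');s=r.sense();f=r.grab_frame('wrist');b=r.grab_frame('side')
print(s['eef_pos'],s['contact_force'])
print(proj(c,(565.4,-242.5,92)))
B=b[230:350,260:420]
cv2.imwrite('pics/w6.png',np.hstack([cv2.resize(f,(400,300)),cv2.resize(B,(400,300),interpolation=3)]))"
```

```text
[ 523.93959797 -235.04832762  213.26961532] [0.02494549 0.1226755  0.07452814]
[319.83627147 169.46477386]
```

View pics/w6.png

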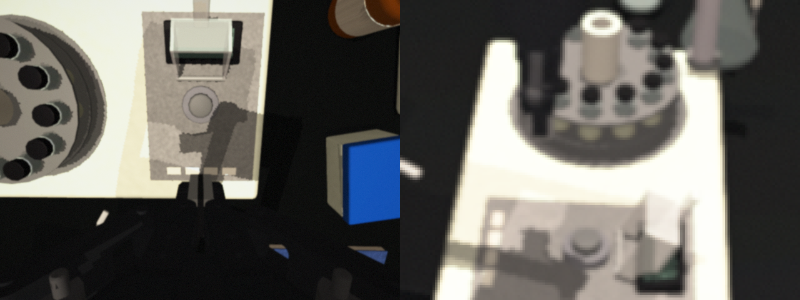

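The guard stands open past upright. The key is exposed at wrist pixel (322,166), within 3 mm of the prediction, and the carousel is level.

Call:
servo_tool:
  deltas:
    - {"x":20,"y":-3.5,"z":-20,"rx":0,"ry":0,"rz":0,"gripper":-1}
    - {"x":38,"y":-7,"z":-50,"rx":0,"ry":0,"rz":0,"gripper":-1}
    - {"x":38,"y":-7,"z":-85,"rx":0,"ry":0,"rz":0,"gripper":-1}
    - {"x":38,"y":-7,"z":-108,"rx":0,"ry":0,"rz":0,"gripper":-1}
    - {"x":38,"y":-7,"z":-112,"rx":0,"ry":0,"rz":0,"gripper":-1}
    - {"x":38,"y":-7,"z":-112,"rx":0,"ry":0,"rz":0,"gripper":-1}

```text
clock: 18.4
eef_pos: [562.1, -242.0, 100.4]
tcp_rot: [-3.141, 0.001, -0.175]
contact_force: [0.4, -0.6, 0.1]
opening: -0.004
grasp_force: 0.0
```

Call:
servo_tool:
  deltas:
    - {"x":0,"y":0,"z":-4,"rx":0,"ry":0,"rz":0,"gripper":-1}
    - {"x":0,"y":0,"z":-8,"rx":0,"ry":0,"rz":0,"gripper":-1}
    - {"x":0,"y":0,"z":-11,"rx":0,"ry":0,"rz":0,"gripper":-1}
    - {"x":0,"y":0,"z":-14,"rx":0,"ry":0,"rz":0,"gripper":-1}
    - {"x":0,"y":0,"z":-14,"rx":0,"ry":0,"rz":0,"gripper":-1}

```text
clock: 18.9
eef_pos: [562.4, -242.4, 87.4]
tcp_rot: [3.141, -0.002, -0.175]
contact_force: [1.3, -0.0, 4.6]
opening: -0.001
grasp_force: 2.0
```

Call:
servo_tool:
  deltas:
    - {"x":0,"y":0,"z":-1.5,"rx":0,"ry":0,"rz":0,"gripper":-1}
    - {"x":0,"y":0,"z":-2.5,"rx":0,"ry":0,"rz":0,"gripper":-1}
    - {"x":0,"y":0,"z":-2.5,"rx":0,"ry":0,"rz":0,"gripper":-1}

```text
clock: 19.2
eef_pos: [562.4, -242.4, 85.9]
tcp_rot: [3.141, -0.002, -0.175]
contact_force: [-0.8, 1.0, 14.9]
opening: -0.003
grasp_force: 7.2
```

Bottomed at 15 N. I'll release and retreat.

Call:
servo_tool:
  deltas:
    - {"x":0,"y":0,"z":5,"rx":0,"ry":0,"rz":0,"gripper":-1}
    - {"x":0,"y":0,"z":15,"rx":0,"ry":0,"rz":0,"gripper":-1}
    - {"x":-15,"y":3,"z":45,"rx":0,"ry":0,"rz":0,"gripper":-1}
    - {"x":-40,"y":7,"z":90,"rx":0,"ry":0,"rz":0,"gripper":-1}
    - {"x":-80,"y":14,"z":130,"rx":0,"ry":0,"rz":0,"gripper":-1}
    - {"x":-110,"y":18,"z":160,"rx":0,"ry":0,"rz":0,"gripper":-1}
    - {"x":-110,"y":18,"z":160,"rx":0,"ry":0,"rz":0,"gripper":-1}
    - {"x":-110,"y":18,"z":160,"rx":0,"ry":0,"rz":0,"gripper":-1}

```text
clock: 20.0
eef_pos: [451.4, -224.2, 245.5]
tcp_rot: [3.141, -0.002, -0.176]
contact_force: [0.4, -0.0, -0.4]
opening: 0.002
grasp_force: 0.0
```

```bash
python3 -c "
from h import *
a=r.grab_frame('scene');b=r.grab_frame('side')
A=cv2.resize(a[140:300,210:370],(400,400),interpolation=3);B=cv2.resize(b[190:350,260:420],(400,400),interpolation=3)
S=cam('scene');D=cam('side')
for c,o,k in((S,(210,140),2.5),(D,(260,190),2.5)):
  print([((proj(c,(604,-36.5,z))-o)*k).round(1) for z in(175,180,188)])
cv2.imwrite('pics/end.png',np.hstack([A,B]))"
```

```text
[array([212.9, 214.1]), array([212.7, 211.2]), array([212.4, 206.5])]
[array([200.3, 125.6]), array([200.5, 121.5]), array([200.7, 115.1])]
```

View pics/end.png

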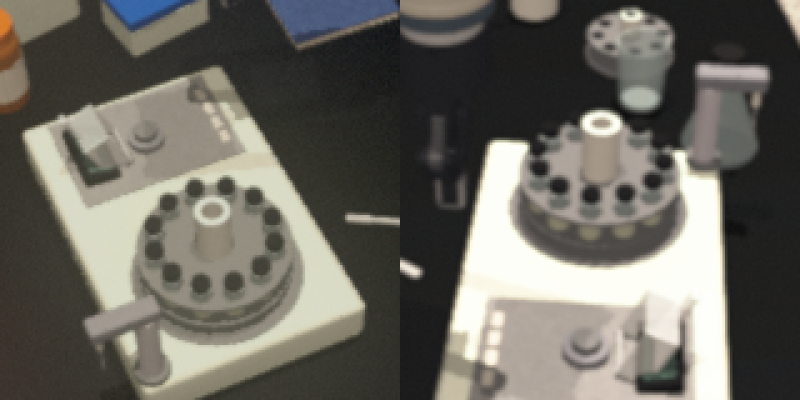

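```bash
python3 -c "
from rig import r
print(r.sign_off())"
```

```text
the job is handed in; nothing more can be done
None
```

I handed the job in at about 20 s of the 72 s: the carousel measured home and level on the drive pin, the guard stayed open by itself, and the start key was pressed to its stop and released; no verdict came back.

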